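# Present a spring clamp, squeezed open, to the inspection camera

### The job

Take the green spring clamp out of the open drawer, and show its jaw pads to the inspection camera on the stand: hold it in the air with its handles squeezed fully together so that the jaws gape, the jaws pointing straight into the lens along the lens's slanting line of sight, the jaw tips centred on that line and 100 mm from the lens, the gap between the jaws opening level from side to side. Finish there, still holding the clamp squeezed open and still. Do not touch the camera or its stand, and leave the other things (socket, jar, hammer, level, screwdriver, carton) where they are.

Things in the scene. Friction and masses are not known exactly. Their poses are not given: they have to be found in the camera images.
- clamp: green plastic spring clamp, about 90 g, 120 mm long, 26 mm thick (z), lying on its side in one of the drawer's two bays. Origin on its hinge pin, at the underside. x points from the pin to the jaws (orange pads, tips 52 mm from the pin), -x to the two black-tipped handles (ends 68 mm from the pin), y from the right half to the left. The frame always lies midway between the two halves
- clamp_left (a joint): sprung opening of the clamp's left half about the pin: 0 rad relaxed (jaws shut) to 0.21 rad squeezed to the hard stop (handles parallel, jaw tips gaping about 22 mm); the right half always mirrors it. Holding it fully squeezed takes about 10 N on each handle at point squeeze; grip with 40 to 50 N to hold it firmly
- jaw_tip (a point): point midway between the two jaw tips, 52 mm ahead (clamp x) of the pin and 13 mm above the clamp's underside (middle of its thickness)
- squeeze (a point): point midway between the handles where they are best squeezed: 45 mm behind the pin (clamp -x), 13 mm above the underside. Here the relaxed V-shaped handles measure 56 mm over their outer faces (66 mm at their ends), and 38 mm when fully squeezed; each handle is 8 mm thick and 24 mm high. At least 20 mm lie free beside each
- cam_head: inspection camera: grey 65 x 50 x 50 mm box, black lens tube 34 mm across, white ring light 60 mm across. Origin at the centre of the lens's front face, 270 to 330 mm above the table. It looks along its -x, slanting 30 degrees down; +x slants up into the camera; y is level. A clamp shown rightly has its x, y, z axes parallel to these and its jaw_tip at x = -100 mm, y = 0, z = 0 here
- camera_stand: the camera's stand: steel base 150 x 130 x 14 mm and post 414 mm high; origin on the table straight below the lens, x away from the clamp's place, towards the post
- drawer: charcoal plastic drawer 220 x 330 x 45 mm, fixed, pulled out of the upper unit; its front 170 mm are uncovered. Origin at the centre of its underside, -x is its front (towards the robot). Walls and floor 4 mm, front panel 50 mm high; a wall 40 mm high along x at y = 0 parts a left (+y) and a right bay, each 158 mm wide; the clamp lies in one, the socket stands in the other
- unit: the two stacked drawer units on their block, fixed: 240 x 360 mm, top 240 mm above the table (rim strips 246 mm); origin on the table below its middle, front towards -x
- socket: chrome socket, 25 mm diameter, 30 mm high, standing in the other bay; origin at the centre of its underside; leave alone
- jar: glass jar with steel screw lid, 60 mm diameter, 75 mm high, on top of the drawer units; origin at the centre of its underside; leave alone
- hammer: steel tack hammer, 260 mm long, lying on the table; leave alone
- level: black plastic level, 230 x 22 x 45 mm, on the table; leave alone
- screwdriver: screwdriver lying on the table; leave alone
- carton: cardboard carton 100 x 70 x 50 mm on the table; leave alone

How it is judged:
On the way:
1. the clamp is lifted clear of the drawer in the fingers (z of clamp in the frame of drawer above 0.05 m and contact force between the fingers and clamp above 1 N), for 0.1 s.
At the end, for the whole second after the job is handed in: Clamp held still in the air by the fingers alone, open at least 0.17 rad; jaw tips 82 to 118 mm before the lens, within 15 mm of its axis both ways, jaws towards the lens; clamp x and y axes within 0.2 rad of the camera's; other things within 30 mm of where they stood (x of jaw_tip in the frame of cam_head between -0.118 and -0.082 m and y of jaw_tip in the frame of cam_head between -0.015 and 0.015 m and z of jaw_tip in the frame of cam_head between -0.015 and 0.015 m and x of clamp in the frame of cam_head below -0.125 m and angle between the x axis of clamp and the x axis of cam_head, either way round below 0.2 rad and angle between the y axis of clamp and the y axis of cam_head, either way round below 0.2 rad and value of joint clamp_left above 0.17 rad and contact force between the fingers and clamp above 4 N and height (world z) of clamp above 0.15 m and linear speed of clamp below 0.02 m/s and contact force between clamp and camera_stand below 0.1 N and contact force between clamp and unit below 0.1 N and contact force between clamp and drawer below 0.1 N and distance of each of socket, jar, hammer, level, screwdriver, carton from where it was at the start of the episode below 0.03 m); the arm keeps its last pose, push and grip.
It fails at once if the camera or its stand is touched (contact force between any of the fingers, the arm, clamp and camera_stand above 1 N).
It fails at once if a bystander is shifted by more than 30 mm (distance of any of socket, jar, hammer, level, screwdriver, carton from where it was at the start of the episode above 0.03 m).
It also fails if it takes over 35 s, if anything falls off the work surface, if the arm or the gripper's body presses on something with over 40 N, if the wrist force passes 120 N, or if a joint passes its speed limit or range.

### The arm

A 6-joint arm with a two-finger parallel gripper is mounted at the origin on the work surface. World frame = base frame: x ahead of the robot, y to its left, z up, the work surface at z = 0. Lengths are in m, angles in rad, forces in N, time in s.
With the tool pointing down it reaches from about 0.275 to 0.825 m from the base axis. Payload 4.9 kg.
Tool frame: the origin (TCP) lies at the very end of the fingers, on their centre line; the grasp point (between the pads) lies 19 mm behind it; z points along the fingers, y is the line along which they close (so a half turn about z gives the same grasp; the last joint's range is limited). The gripper opens to 85 mm and grips with 20 to 120 N. Pads are 22 mm wide; open, the fingers measure 114 mm over their backs; the gripper's body (76 mm by 85 mm) begins 54 mm behind the grasp point. The pads swing forward as they close: fully open they stand 13 mm farther back than shut.
Start: joints at [-1.238, 0.326, -0.193, 1.052, 0, 1.437], TCP at [0.248, -0.491, 0.231] pointing down, gripper open.
Joint ranges: [-2.65, 2.65], [-0.97, 1.79], [-1.3, 1.35], [-1.93, 2.1], [-1.47, 1.37], [-3.14, 3.14]. Speed limits (rad/s): [2.57, 2.57, 3.14, 3.14, 3.14, 3.14].

### API

Orientations are given as a 3x3 rotation matrix whose columns are the frame's x, y, z axes.
In Python, from station import env gives the robot as it stands. The module is installed in compiled form; this text tells all that it offers.
- The arm moves only by the tool step_arm, never from a script. Its argument "deltas" is a list of rows, each a list of 7 numbers: the opening, from 0 (shut) to 1 (fully open), then the shift along the tool's x, y, z in mm, then the turn, a rotation vector about the tool's x, y, z in degrees. A call has 1 to 10 rows; each row shifts and turns the commanded pose from where the row before left it, along the tool's axes as they then stand; what a row does not reach is not made up. A row lasts 1/10 s, in which the tool goes at most 50 mm and 8.59 degrees, less where a joint would pass 70% of its speed; a pose out of reach is approached as far as the arm can. A call with a gripper value outside its range is refused whole. The fingers move at their own pace and stop on an object; "squeeze" is the grip in N (left out, the last holds). Time passes only in rows, so rows that do not move let the fingers close. It gives the time, the measured TCP pose, the force, the opening and the grip force at its end, in the units of the state.
- env.sense(): the state, without advancing time (a new reading comes with each control period).
- env.grab_frame(name): name is "side" or "top"; returns a dict with "image" (480x640x3 uint8, blue, green, red), "camera_matrix" (3x3 intrinsics, pixels), "R" (3x3) and "t" (3): a world point X has camera coordinates R X + t. Camera axes: x right, y down, z forward; pixel columns grow to the right and rows downward; lengths in m; the calibration is good to about 2 mm. A picture is of the moment at which its call begins. There is no depth.
- env.job_done(): hands the job in; it is judged then, once.
The state is a dict: "t": time; "joint_pos": joint angles; "dq": joint speeds; "tau": joint torques, N m; "position": TCP position; "orientation": TCP orientation; "contact_force": force on the tool from outside, world axes, zero at the start; "wrist_torque": the same for the moment, N m; "grip_width": opening from 0.0 (shut) to 1.0 (fully open); "grip_force": force on a finger pad.
Only numpy, scipy, OpenCV 4.12 (cv2) and the standard library are available. Lean on these libraries where they do the work, as an engineer would, in place of code of your own. Each camera call takes 0.05 s, during which the arm holds its last target. There are 200 camera calls.

## Working session

There is one attempt and no reset: what is moved stays moved. The work goes in short steps, Python scripts to look and compute and a tool call to move; the robot and the scene stay as the last step left them, time stands still between calls to the robot, and variables do not carry over. Pictures are saved under pics/ and viewed, at most 10 in all, crops included, and the job is handed in when it is done.

Besides the shell and the picture viewer there is one more tool, called after ">>>" by a JSON object that holds its "api" and its "payload". step_arm: Moves the arm, as the interface text tells. Its arguments: {"type":"object","properties":{"deltas":{"type":"array","items":{"type":"array","items":{"type":"number"}}},"squeeze":{"type":"number"}},"required":["deltas"]}

```bash
mkdir -p pics
cat > h.py <<'E'
import numpy as np, cv2, json
from station import env
np.set_printoptions(precision=4, suppress=True)
def grab(n,save=None):
    f=env.grab_frame(n)
    if save: cv2.imwrite(save,f["image"])
    return f
def ray(f,u,v):
    R=np.array(f["R"]);t=np.array(f["t"]);K=np.array(f["camera_matrix"])
    o=-R.T@t; d=R.T@np.linalg.solve(K,[u,v,1.]); return o,d/np.linalg.norm(d)
def onz(f,u,v,z):
    o,d=ray(f,u,v); return o+d*(z-o[2])/d[2]
def tri(f1,p1,f2,p2):
    o1,d1=ray(f1,*p1);o2,d2=ray(f2,*p2)
    s=np.linalg.lstsq(np.stack([d1,-d2],1),o2-o1,rcond=None)[0]
    a=o1+s[0]*d1;b=o2+s[1]*d2
    return (a+b)/2,np.linalg.norm(a-b)
def proj(f,X):
    p=np.array(f["camera_matrix"])@(np.array(f["R"])@np.array(X)+np.array(f["t"])); return p[:2]/p[2]
E
python3 - <<'E'
from h import *
for n in("side","top"):
    f=grab(n,f"pics/{n}0.png"); o,d=ray(f,320,240); print(n,o,d,np.array(f["camera_matrix"])[0,0])
print(env.sense())
E
```

```text
side [0.361  0.7242 1.1261] [ 0.1157 -0.6145 -0.7804] 487.9600739854191
top [ 0.4039 -0.0311  1.5148] [ 0.0725  0.0195 -0.9972] 509.2660480923319
{'t': 0.1, 'joint_pos': array([-1.2382,  0.3269, -0.1935,  1.052 ,  0.    ,  1.4366]), 'dq': array([-0.0012, -0.0028,  0.0031,  0.0005, -0.0016,  0.0018]), 'tau': array([  0.0013, -44.424 ,  26.3038,   0.0079,  -0.0001,   0.    ]), 'position': array([ 0.2473, -0.4907,  0.2306]), 'orientation': array([[ 0.893 ,  0.45  , -0.0005],
       [ 0.45  , -0.893 ,  0.0015],
       [ 0.0002, -0.0016, -1.    ]]), 'contact_force': array([-0.1564, -0.0669, -0.0049]), 'wrist_torque': array([ 0.0864, -0.0021,  0.0133]), 'grip_force': 0.0, 'grip_width': 0.9982854259544984}
```

View pics/side0.png

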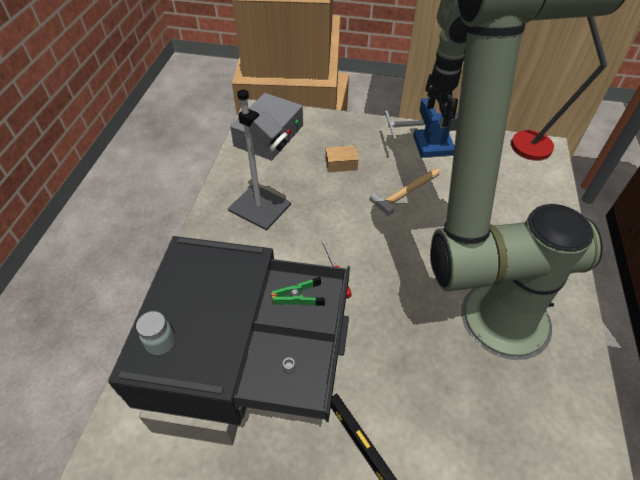

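View pics/top0.png

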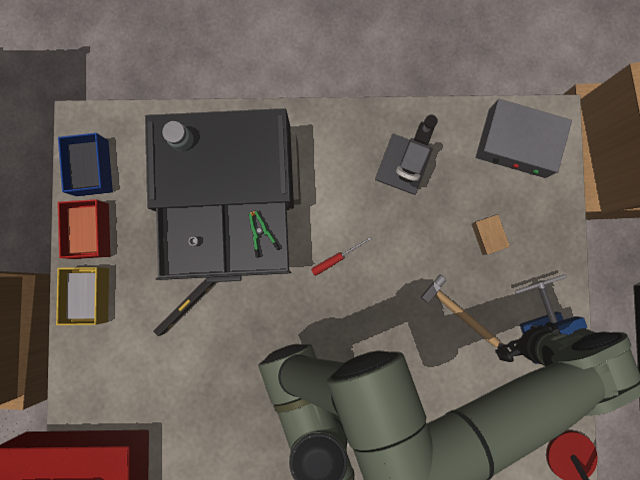

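The top view shows the clamp at about (262,235), jaws up-image at (253,213), the camera ring at (408,173) and the jar at (175,135). The side view shows the clamp at about (298,292) and the stand post from (255,205) to (243,95). Next I'll take enlarged crops.

Run:
```python
from h import *
a=cv2.imread("pics/side0.png");b=cv2.imread("pics/top0.png")
def c(im,x,y,w=80,h=60): return cv2.resize(im[y:y+h,x:x+w],(400,300),interpolation=cv2.INTER_CUBIC)
cv2.imwrite("pics/z1.png",np.vstack([np.hstack([c(a,260,262),c(b,225,200)]),np.hstack([c(a,225,85,100,75),c(b,370,110,120,90)])]))
```

```text
(no output)
```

View pics/z1.png

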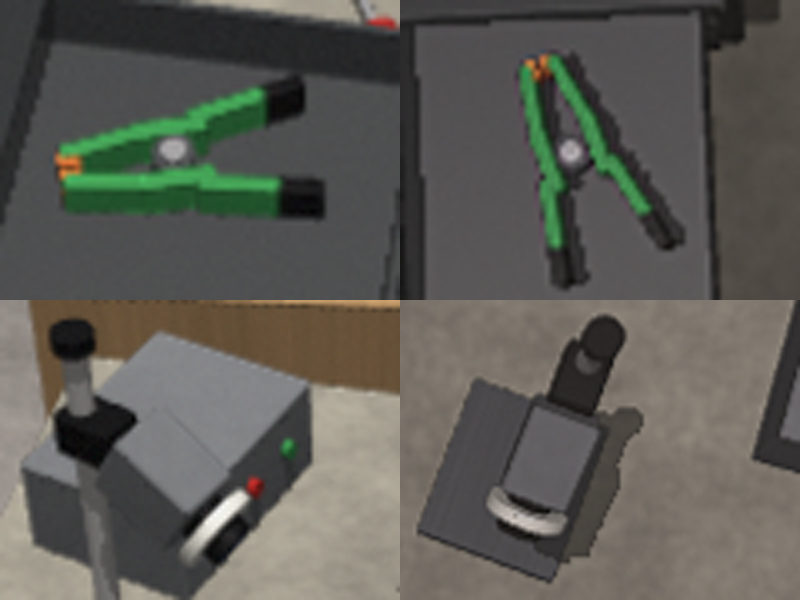

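The crop shows the clamp pin at side (294.4,292) / top (259,230.4) and the jaw tips at side (273,293.5) / top (253,212.5). The ring is at about side (279,141) / top (408,173), and the base and post show the camera's yaw.

Run:
```python
from h import *
s=grab("side");t=grab("top")
pin,e=tri(s,(294.4,292),t,(259,230.4)); print("pin top",pin,e)
tip,e=tri(s,(273.2,293.4),t,(253,212.4)); print("tip",tip,e,np.linalg.norm(tip-pin))
z=pin[2]
T=onz(t,253,212.4,z);P=onz(t,259,230.4,z);L=onz(t,258,256,z);Rr=onz(t,279,248,z);M=(L+Rr)/2
print("top tip,pin,L,R",T,P,L,Rr,np.linalg.norm(T-P),np.linalg.norm(M-P),"yaws",np.arctan2(*(T-P)[1::-1]),np.arctan2(*(P-M)[1::-1]),np.arctan2(*(T-M)[1::-1]))
# ring white
for n,f,(x0,y0,x1,y1) in(("s",s,(265,125,295,155)),("t",t,(390,150,430,190))):
    im=f["image"].astype(int);m=((im.min(2)>135)&(im.max(2)-im.min(2)<40)).astype(np.uint8)
    k=np.zeros_like(m);k[y0:y1,x0:x1]=m[y0:y1,x0:x1]
    pts=np.argwhere(k)[:,::-1].astype(np.int32)
    print(n,len(pts),cv2.fitEllipse(pts),cv2.minAreaRect(pts))
def T2(x,y): return ((x-400)/400*120+370,(y-300)/300*90+110)
# base corners z=.014
c=[onz(t,*T2(*p),.014) for p in((478,380),(418,530),(550,580))];print("base",c,np.linalg.norm(c[0]-c[1]),np.linalg.norm(c[2]-c[1]))
post=onz(t,*T2(606,335),.414);print("post",post)
pt,e=tri(s,(225+72/4,85+30/4),t,T2(606,335));print("post tri",pt,e)
ring,e=tri(s,(279.3,141.3),t,T2(528,510));print("ring",ring,e)
d=(c[0]-c[1]);print("yaw base",np.arctan2(d[1],d[0]),"yaw ring-post",np.arctan2(post[1]-ring[1],post[0]-ring[0]))
d=c[2]-c[1];print("yaw base2",np.arctan2(d[1],d[0])+np.pi/2)
# box edges drawer: unit
```

```text
pin top [0.5263 0.1524 0.1998] 0.00023128136331208466
tip [0.5721 0.1672 0.2032] 0.0020725769644523483 0.04820984078600273
top tip,pin,L,R [0.5735 0.1678 0.1998] [0.5264 0.1524 0.1998] [0.4601 0.1552 0.1998] [0.4801 0.1008 0.1998] 0.04958944123279856 0.06138009315517479 yaws 0.3166481547124828 0.40865411364874576 0.36754242026878703
s 232 ((284.42413330078125, 144.47586059570312), (19.040645599365234, 19.723979949951172), 66.12804412841797) ((283.0, 143.5), (21.0, 22.0), 90.0)
t 74 ((406.14276123046875, 175.01080322265625), (4.078473091125488, 18.100679397583008), 111.79572296142578) ((406.16864013671875, 175.3047332763672), (19.472633361816406, 4.351426124572754), 22.380136489868164)
base [array([ 0.8289, -0.2252,  0.014 ]), array([ 0.6932, -0.1687,  0.014 ]), array([ 0.6467, -0.2857,  0.014 ])] 0.14693648091875713 0.1258650159085508
post [ 0.7449 -0.2587  0.414 ]
post tri [ 0.7435 -0.2589  0.4138] 0.0027060946417719373
ring [ 0.649  -0.2218  0.3052] 0.0033094388160642423
yaw base -0.39422665360992687 yaw ring-post -0.36734205450415897
yaw base2 -0.37828828633103595
```

>>> {"api": "step_arm", "payload": {"deltas": [[0.85,0,0,-35,0,0,0],[0.85,0,0,-35,0,0,0],[0.85,0,0,-35,0,0,0],[0.85,31,-28,-20,0,0,0],[0.85,31,-28,-15,0,0,0],[0.85,31,-28,0,0,0,0],[0.85,31,-28,0,0,0,0],[0.85,31,-28,0,0,0,0],[0.85,31,-28,0,0,0,0],[0.85,31,-28,0,0,0,0]]}}

```text
t: 1.2
position: [0.3533, -0.2168, 0.3713]
orientation: [[0.893, 0.45, 0.0], [0.45, -0.893, -0.0], [0.0, 0.0, -1.0]]
contact_force: [0.7, 0.0, -0.8]
grip_width: 0.849
grip_force: 0.0
```

>>> {"api": "step_arm", "payload": {"deltas": [[0.85,31,-28,0,0,0,0],[0.85,31,-28,0,0,0,0],[0.85,31,-28,0,0,0,0],[0.85,31,-28,0,0,0,0],[0.85,31,-28,0,0,0,0],[0.85,31,-28,0,0,0,0],[0.85,31,-28,0,0,0,0],[0.85,31,-28,0,0,0,0],[0.85,0,0,0,0,0,-8],[0.85,0,0,0,0,0,-8]]}}

```text
t: 2.2
position: [0.4738, 0.0946, 0.3707]
orientation: [[0.728, 0.685, -0.001], [0.685, -0.728, -0.0], [-0.001, -0.001, -1.0]]
contact_force: [-0.1, -0.3, 0.9]
grip_width: 0.853
grip_force: 0.0
```

>>> {"api": "step_arm", "payload": {"deltas": [[0.85,0,0,0,0,0,-8],[0.85,0,0,0,0,0,-8],[0.85,0,0,0,0,0,-8],[0.85,0,0,0,0,0,-8],[0.85,0,0,0,0,0,-8],[0.85,0,0,0,0,0,-8],[0.85,0,0,0,0,0,-8],[0.85,0,0,0,0,0,-8],[0.85,0,0,0,0,0,-8],[0.85,0,0,0,0,0,-8]]}}

```text
t: 3.2
position: [0.4736, 0.0932, 0.3711]
orientation: [[-0.546, 0.838, -0.0], [0.838, 0.546, -0.0], [0.0, -0.0, -1.0]]
contact_force: [0.8, 0.4, 0.2]
grip_width: 0.849
grip_force: 0.0
```

>>> {"api": "step_arm", "payload": {"deltas": [[0.85,0,0,0,0,0,-8],[0.85,0,0,0,0,0,-8],[0.85,0,0,0,0,0,-8],[0.85,0,0,0,0,0,-8],[0.85,0,0,0,0,0,-8],[0.85,0,0,0,0,0,-8],[0.85,0,0,0,0,0,-8],[0.85,0,0,0,0,0,-8],[0.85,0,0,0,0,0,-8],[0.85,0,0,0,0,0,-6]]}}

```text
t: 4.2
position: [0.4736, 0.0932, 0.3711]
orientation: [[-0.933, -0.359, -0.0], [-0.359, 0.933, 0.0], [0.0, 0.0, -1.0]]
contact_force: [-0.2, 0.0, 0.6]
grip_width: 0.852
grip_force: 0.0
```

>>> {"api": "step_arm", "payload": {"deltas": [[0.85,-13,18,0,0,0,0],[0.85,-13,18,0,0,0,0],[0.85,0,0,40,0,0,0],[0.85,0,0,40,0,0,0],[0.85,0,0,40,0,0,0],[0.85,0,0,0,0,0,0]]}}

```text
t: 4.8
position: [0.4813, 0.1356, 0.2463]
orientation: [[-0.935, -0.354, -0.01], [-0.354, 0.935, -0.001], [0.01, 0.002, -1.0]]
contact_force: [-0.9, 0.0, -0.3]
grip_width: 0.85
grip_force: 0.0
```

Run:
```python
from h import *
s=grab("side","pics/side1.png");t=grab("top","pics/top1.png")
p=env.sense();print(p["position"],p["joint_pos"])
def c(im,x,y,w=100,h=75): return cv2.resize(im[y:y+h,x:x+w],(400,300),interpolation=cv2.INTER_CUBIC)
cv2.imwrite("pics/z2.png",np.hstack([c(s["image"],260,245),c(t["image"],215,195)]))
```

```text
[0.4851 0.136  0.2518] [ 0.1267  0.2281 -0.2733  1.0706 -0.     -0.2353]
```

View pics/z2.png

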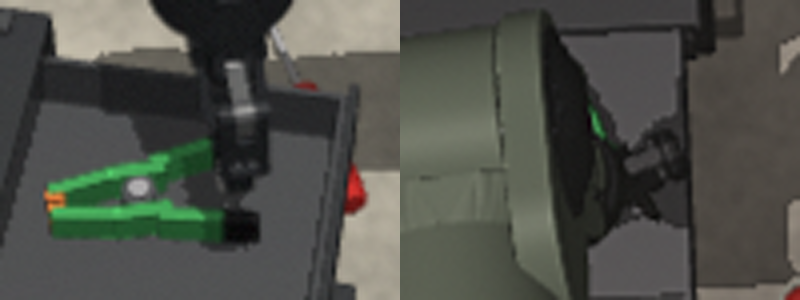

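The side crop shows the fingers straddling the handles. The top crop shows the right finger just inside the right wall at about (286,232), so I'll check that clearance numerically.

Run:
```python
from h import *
t=grab("top")
g=cv2.cvtColor(cv2.imread("pics/top0.png"),cv2.COLOR_BGR2GRAY)
for r in(225,240,250):
    print(r,"div",g[r,220:232],"wall",g[r,280:296])
for u in(284,285,286,287,288,289,290): print(u,onz(t,u,240,.215),onz(t,u,240,.174)[:2])
for u in(222,224,226,228,230): print(u,onz(t,u,240,.210))
p=env.sense();c=p["position"];R=np.array(p["orientation"])
for z in (0.,-.02):
  for o in(.033,.036):
    print(o,[c+R@[sx*.011,-(o+.0145),z] for sx in(1,-1)])
```

```text
225 div [82 88 50 25 23 38 45 43 40 80 85 81] wall [85 84 84 84 88 75 33 54 73 73 74 75 75 74 72 72]
240 div [85 86 76 35 20 35 46 48 44 41 83 87] wall [88 87 88 86 87 92 64 29 71 77 76 76 77 76 76 75]
250 div [86 88 93 52 25 25 46 48 47 43 84 89] wall [91 91 90 89 88 90 91 41 55 74 75 75 75 76 76 77]
284 [0.4996 0.0864 0.215 ] [0.5026 0.0901]
285 [0.4995 0.0839 0.215 ] [0.5025 0.0875]
286 [0.4995 0.0813 0.215 ] [0.5025 0.0849]
287 [0.4995 0.0787 0.215 ] [0.5025 0.0822]
288 [0.4994 0.0762 0.215 ] [0.5024 0.0796]
289 [0.4994 0.0736 0.215 ] [0.5024 0.0769]
290 [0.4994 0.0711 0.215 ] [0.5024 0.0743]
222 [0.5019 0.246  0.21  ]
224 [0.5018 0.2409 0.21  ]
226 [0.5017 0.2357 0.21  ]
228 [0.5017 0.2306 0.21  ]
230 [0.5016 0.2255 0.21  ]
0.033 [array([0.4928, 0.0878, 0.253 ]), array([0.5134, 0.0956, 0.2531])]
0.036 [array([0.4939, 0.085 , 0.253 ]), array([0.5144, 0.0928, 0.2531])]
0.033 [array([0.4928, 0.0878, 0.273 ]), array([0.5133, 0.0956, 0.2731])]
0.036 [array([0.4938, 0.085 , 0.273 ]), array([0.5144, 0.0928, 0.2731])]
```

>>> {"api": "step_arm", "payload": {"deltas": [[0.8,-2,0,0,0,0,0],[0.8,0,0,15,0,0,0],[0.8,0,0,15,0,0,0],[0.8,0,0,15,0,0,0],[0.8,0,0,10,0,0,0],[0.8,0,0,10,0,0,0],[0.8,0,0,5,0,0,0],[0.8,0,0,3,0,0,0],[0.8,0,0,0,0,0,0]]}}

```text
t: 5.85
position: [0.4873, 0.1368, 0.1783]
orientation: [[-0.935, -0.354, -0.0], [-0.354, 0.935, 0.0], [0.0, 0.0, -1.0]]
contact_force: [0.3, 0.2, 0.4]
grip_width: 0.798
grip_force: 0.0
```

>>> {"api": "step_arm", "payload": {"deltas": [[0.8,0,0,3,0,0,0],[0.8,0,0,0,0,0,0]], "squeeze": 45}}

```text
t: 6.05
position: [0.4872, 0.1367, 0.1753]
orientation: [[-0.935, -0.354, 0.0], [-0.354, 0.935, -0.0], [-0.0, -0.0, -1.0]]
contact_force: [-0.3, 0.2, 0.8]
grip_width: 0.799
grip_force: 0.0
```

>>> {"api": "step_arm", "payload": {"deltas": [[0.5,0,0,0,0,0,0],[0.3,0,0,0,0,0,0],[0.2,0,0,0,0,0,0],[0.2,0,0,0,0,0,0],[0.2,0,0,0,0,0,0],[0.2,0,0,0,0,0,0],[0.2,0,0,0,0,0,0]], "squeeze": 45}}

```text
t: 6.75
position: [0.4878, 0.1363, 0.1771]
orientation: [[-0.935, -0.354, 0.002], [-0.354, 0.935, -0.001], [-0.002, -0.002, -1.0]]
contact_force: [-3.4, -1.3, 11.6]
grip_width: 0.421
grip_force: 44.6
```

>>> {"api": "step_arm", "payload": {"deltas": [[0.2,0,0,-5,0,0,0],[0.2,0,0,-10,0,0,0],[0.2,0,0,-15,0,0,0],[0.2,0,0,-20,0,0,0],[0.2,0,0,-25,0,0,0],[0.2,0,0,-25,0,0,0],[0.2,0,0,-25,0,0,0],[0.2,0,0,-25,0,0,0],[0.2,0,0,0,0,0,0],[0.2,0,0,0,0,0,0]]}}

```text
t: 7.75
position: [0.4874, 0.1368, 0.3255]
orientation: [[-0.935, -0.354, 0.001], [-0.354, 0.935, 0.0], [-0.001, -0.0, -1.0]]
contact_force: [-0.9, -0.2, -1.5]
grip_width: 0.418
grip_force: 45.3
```

Run:
```python
from h import *
s=grab("side","pics/side2.png");t=grab("top","pics/top2.png")
p=env.sense();print(p["position"],p["joint_pos"])
for f in(s,t): print(proj(f,p["position"]))
def c(im,f,w=140,h=105):
    x,y=(proj(f,p["position"])-[w/2,h/2]).astype(int); print(x,y); return cv2.resize(im[y:y+h,x:x+w],(400,300),interpolation=cv2.INTER_CUBIC)
cv2.imwrite("pics/z3.png",np.hstack([c(s["image"],s),c(t["image"],t)]))
```

```text
[0.4866 0.1367 0.3241] [ 0.1277  0.1983 -0.1267  1.2478  0.     -0.2344]
[312.7196 255.8765]
[258.3301 242.4249]
242 203
188 189
```

View pics/z3.png

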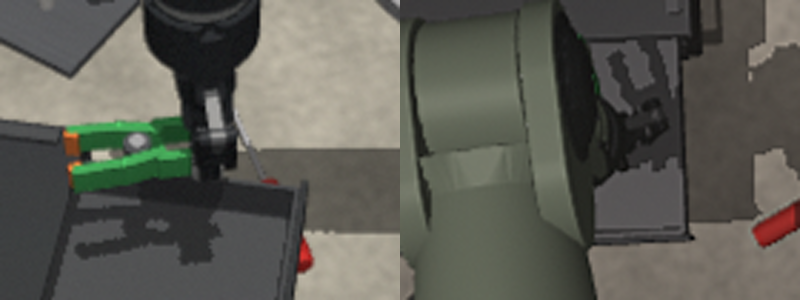

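The side crop shows the clamp lifted clear and level with its jaws gaping: the pin is at about side (290,252) and the orange jaw tips at about (267,250) and (269,262). Now I'll measure it in the tool frame and work out the goal.

```bash
cat > goal.py <<'E'
from h import *
yaw=-.378
cx=np.array([np.cos(yaw)*.866,np.sin(yaw)*.866,.5]);cy=np.array([-np.sin(yaw),np.cos(yaw),0]);cz=np.cross(cx,cy)
C=np.stack([cx,cy,cz],1)
E
python3 - <<'E'
from goal import *
from scipy.spatial.transform import Rotation as Ro
s=grab("side");t=grab("top");p=env.sense();c=p["position"];R=np.array(p["orientation"])
def inT(u,v):
    o,d=ray(s,u,v);n=R[:,1];X=o+d*((c-o)@n)/(d@n);return X,R.T@(X-c)
k=lambda x,y:(242+x*.35,203+y*.35)
print("pin",inT(*k(137,140)));print("tips mid",inT(*k(73,150)), inT(*k(74,153)))
ring=np.array([.649,-.2218,.3052])
for a in(0,.01,.02,.03): print(a,proj(s,ring-a*cx),proj(t,ring-a*cx))
# stand frame lens line through post?
print("ring rel post in cam frame",C.T@(ring-[.744,-.2588,ring[2]]))
# orange in side
im=cv2.cvtColor(s["image"],cv2.COLOR_BGR2HSV);m=cv2.inRange(im,(8,150,120),(20,255,255));m[:, :250]=0;m[:,290:]=0
n,l,st,ce=cv2.connectedComponentsWithStats(m);print([(ce[i],st[i]) for i in range(1,n) if st[i][4]>5])
g=cv2.imread("pics/side0.png");v=g.max(2)
print(v[130:160,270:296])
E
```

```text
pin (array([0.5296, 0.153 , 0.3474]), array([-0.046 ,  0.    , -0.0235]))
tips mid (array([0.5718, 0.169 , 0.3458]), array([-0.0912,  0.    , -0.022 ])) (array([0.5714, 0.1688, 0.3422]), array([-0.0908,  0.    , -0.0184]))
0 [278.6774 141.192 ] [408.4851 173.704 ]
0.01 [281.5312 143.8993] [406.9188 177.4377]
0.02 [284.3806 146.6024] [405.3637 181.1445]
0.03 [287.2256 149.3014] [403.8198 184.8248]
ring rel post in cam frame [-0.0883 -0.0007  0.051 ]
[(array([266.9375, 252.9375]), array([265, 250,   5,   7,  32], dtype=int32)), (array([267.6667, 260.6667]), array([266, 260,   5,   3,   6], dtype=int32))]
[[128 127 127 128 130 130 131 131 128 124 100  74  59  60  61  61  64 159
  194 154  92  59  59  57  59  60]
 [128 129 130 129 129 131 131 130 123  99  72  54  60  63  70  66  84 167
  169 104  79  63  59  58  58  59]
 [128 130 128 129 130 130 130 123  97  66  53  59  60  87 131 126 101 134
  140 102  81  61  59  58  57  58]
 [129 131 130 130 130 129 119  95  56  42  57  60 106 165 217 212 147  95
   95  89  69  58  56  55  57  82]
 [129 130 131 131 128 117  92  59  33  23  51 129 204 
[... 2080 characters left out ...]
63 165 165
  166 163 164 163 163 163 165 164]
 [ 65  64  60  60  61  61  71  98 151 161 160 161 162 161 159 161 163 164
  166 162 159 157 160 159 160 159]
 [ 65  64  62  60  59  65 114 155 160 159 159 160 159 159 157 157 161 162
  162 161 161 160 162 162 162 161]
 [ 62  66  61  61  66  99 149 157 158 158 159 158 161 160 158 155 153 158
  161 162 162 165 167 166 169 169]
 [ 65  67  60  60  99 147 158 160 159 158 158 159 163 162 160 155 153 155
  162 163 164 166 169 169 171 171]
 [ 63  67  62  80 146 158 157 156 156 159 161 162 163 159 159 158 156 162
  165 168 168 169 170 171 169 171]
 [ 67  68  83 129 156 160 158 154 155 160 160 162 160 157 157 160 163 165
  168 169 168 169 169 170 169 169]]
```

Run:
```python
from goal import *
from scipy.spatial.transform import Rotation as Ro
p=env.sense();c=p["position"];R=np.array(p["orientation"])
lens=np.array([.649,-.2218,.3052])-.017*cx
G=np.stack([-cx,cy,-cz],1); g=lens-.1*cx-G@[-.098,0,-.010]
print("lens",lens,"goal",g)
pre=g-.08*cx
print("pre",pre,"shift in current tool mm",R.T@(pre-c)*1e3)
print(np.degrees(Ro.from_matrix(R.T@G).as_rotvec()))
A=R@Ro.from_euler('z',(.362-yaw)).as_matrix()@Ro.from_euler('y',-np.pi/6).as_matrix();print(A-G)
```

```text
lens [ 0.6353 -0.2164  0.2967] goal [ 0.4806 -0.1549  0.189 ]
pre [ 0.4162 -0.1294  0.149 ] shift in current tool mm [ 159.5763 -223.9993  175.2004]
[ 11.0833 -28.7462  41.4225]
[[-0.0013 -0.0001 -0.0021]
 [-0.0002  0.     -0.0002]
 [ 0.0018 -0.0011 -0.0011]]
```

>>> {"api": "step_arm", "payload": {"deltas": [[0.2,23,-32,0,0,0,0],[0.2,23,-32,0,0,0,0],[0.2,23,-32,0,0,0,0],[0.2,23,-32,0,0,0,0],[0.2,23,-32,0,0,0,0],[0.2,23,-32,0,0,0,0],[0.2,22,-32,0,0,0,0]]}}

```text
t: 8.65
position: [0.4158, -0.1306, 0.3246]
orientation: [[-0.935, -0.354, -0.001], [-0.354, 0.935, 0.001], [0.001, 0.001, -1.0]]
contact_force: [0.8, -1.1, -1.4]
grip_width: 0.42
grip_force: 45.4
```

>>> {"api": "step_arm", "payload": {"deltas": [[0.2,0,0,20,0,0,7],[0.2,0,0,25,0,0,7],[0.2,0,0,25,0,0,7],[0.2,0,0,25,0,0,7],[0.2,0,0,25,0,0,7],[0.2,0,0,20,0,0,7.4],[0.2,0,0,0,0,-7.5,0],[0.2,0,0,0,0,-7.5,0],[0.2,0,0,0,0,-7.5,0],[0.2,0,0,0,0,-7.5,0]]}}

```text
t: 9.65
position: [0.4163, -0.129, 0.185]
orientation: [[-0.803, 0.369, 0.468], [0.319, 0.93, -0.186], [-0.504, -0.0, -0.864]]
contact_force: [-0.9, -1.1, -1.7]
grip_width: 0.415
grip_force: 45.3
```

Run:
```python
from goal import *
from scipy.spatial.transform import Rotation as Ro
s=grab("side","pics/side3.png");t=grab("top","pics/top3.png")
p=env.sense();c=p["position"];R=np.array(p["orientation"])
lens=np.array([.649,-.2218,.3052])-.017*cx
G=np.stack([-cx,cy,-cz],1); g=lens-.1*cx-G@[-.098,0,-.010]
print(c,"shift mm",R.T@(g-c)*1e3,"rot",np.degrees(Ro.from_matrix(R.T@G).as_rotvec()))
j=g+G@[-.098,0,-.01]; print("jaw proj at goal",proj(s,j),proj(t,j))
now=c+R@[-.098,0,-.01];n2=c+R@[-.046,0,-.0235];print("now jaw",now,proj(s,now),proj(t,now),"pin top",proj(s,n2),proj(t,n2))
a=s["image"][80:260,200:440];b=t["image"][120:300,310:550]
cv2.imwrite("pics/z4.png",np.hstack([cv2.resize(x,(400,300),interpolation=cv2.INTER_CUBIC) for x in(a,b)]))
```

```text
[ 0.4089 -0.1249  0.1788] shift mm [-72.8088  -1.4309  29.2115] rot [ 0.0723 -0.6067 -0.0502]
jaw proj at goal [311.7942 172.6089] [390.8414 215.7619]
now jaw [ 0.4836 -0.1547  0.2356] [336.7404 187.4232] [379.0805 244.5561] pin top [353.9694 199.1267] [371.3591 263.9656]
```

View pics/z4.png

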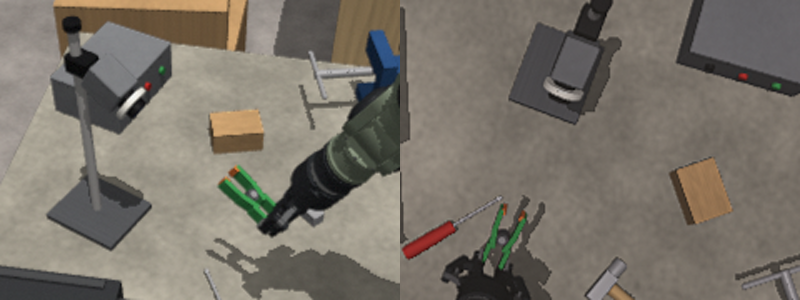

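Both views agree with the predicted jaw position (side about (337,186), top about (378,246)), so I'll approach along the lens axis.

>>> {"api": "step_arm", "payload": {"deltas": [[0.2,0,0,15,0,-0.6,0],[0.2,0,-1,14,0,0,0],[0.2,-15,0,0,0,0,0],[0.2,-15,0,0,0,0,0],[0.2,-15,0,0,0,0,0],[0.2,-15,0,0,0,0,0],[0.2,-10,0,0,0,0,0],[0.2,0,0,0,0,0,0],[0.2,0,0,0,0,0,0]]}}

```text
t: 10.65
position: [0.486, -0.1579, 0.1954]
orientation: [[-0.801, 0.369, 0.472], [0.318, 0.929, -0.187], [-0.507, 0.0, -0.862]]
contact_force: [0.6, -0.4, -0.9]
grip_width: 0.42
grip_force: 45.4
```

Run:
```python
from goal import *
from scipy.spatial.transform import Rotation as Ro
s=grab("side","pics/side4.png");t=grab("top","pics/top4.png")
p=env.sense();c=p["position"];R=np.array(p["orientation"])
lens=np.array([.649,-.2218,.3052])-.017*cx
G=np.stack([-cx,cy,-cz],1); g=lens-.1*cx-G@[-.098,0,-.010]
print(c,"shift mm",R.T@(g-c)*1e3,"rot",np.degrees(Ro.from_matrix(R.T@G).as_rotvec()),p["grip_width"],p["grip_force"])
now=c+R@[-.098,0,-.01];n2=c+R@[-.046,0,-.0235];print("now jaw",now,proj(s,now),proj(t,now),"pin top",proj(s,n2),proj(t,n2),"lens",proj(s,lens),proj(t,lens))
a=s["image"][110:230,260:420];b=t["image"][145:265,340:500]
cv2.imwrite("pics/z5.png",np.hstack([cv2.resize(x,(400,300),interpolation=cv2.INTER_CUBIC) for x in(a,b)]))
```

```text
[ 0.4853 -0.1575  0.195 ] shift mm [7.5693 0.6617 2.4557] rot [ 0.0128  0.4665 -0.0035] 0.4134795041927828 45.41623413562775
now jaw [ 0.5591 -0.1868  0.2533] [310.3609 169.8962] [392.0825 213.7495] pin top [327.157  181.5913] [384.1863 233.5384] lens [283.5263 145.7919] [405.8291 180.0353]
```

View pics/z5.png

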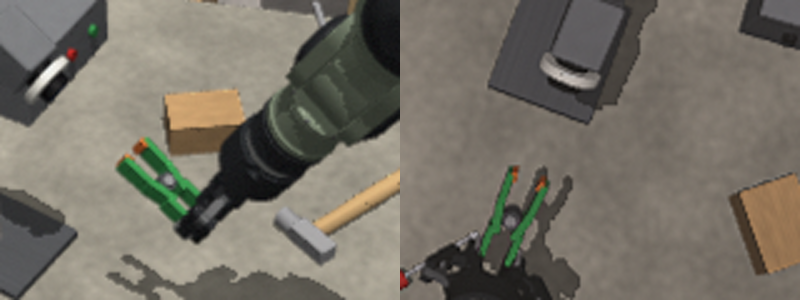

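The jaws point at the lens: the tips are at side (313,171) / top (391,216), and the lens is at side (283.5,146) / top (406,180). A small correction remains.

>>> {"api": "step_arm", "payload": {"deltas": [[0.2,4,0,2,0,0,0],[0.2,0,0,0,0,0,0],[0.2,0,0,0,0,0,0],[0.2,0,0,0,0,0,0],[0.2,0,0,0,0,0,0]]}}

```text
t: 11.25
position: [0.4839, -0.1571, 0.1923]
orientation: [[-0.8, 0.369, 0.473], [0.318, 0.929, -0.188], [-0.509, -0.0, -0.861]]
contact_force: [0.1, -0.1, -1.3]
grip_width: 0.417
grip_force: 45.4
```

Run:
```python
from goal import *
s=grab("side");t=grab("top");p=env.sense();c=p["position"];R=np.array(p["orientation"])
lens=np.array([.649,-.2218,.3052])-.017*cx
print("model jaw in cam",C.T@(c+R@[-.098,0,-.01]-lens),p["dq"])
X,e=tri(s,(313,171),t,(391.4,216.2));print("seen before shift",C.T@(X-lens),e)
X,e=tri(s,(326.8,182),t,(384.8,232.2));print("pin top seen (before)",C.T@(X-lens),e)
```

```text
model jaw in cam [-0.0951 -0.0008  0.0018] [-0.0004 -0.0008 -0.0002 -0.0013 -0.0008 -0.0011]
seen before shift [-0.0989 -0.0016  0.0058] 0.0012997247807493679
pin top seen (before) [-0.1438 -0.0017  0.0116] 0.0024059483945973507
```

```bash
python3 -c "
from h import *
print(env.job_done())"
```

```text
the job is handed in; nothing more can be done
None
```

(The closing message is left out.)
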